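Hang the drying hangers on the rail

ROBOT

A 6-joint arm with a two-finger parallel gripper is mounted at the origin on the work surface. World frame = base frame: x ahead of the robot, y to its left, z up, the work surface at z = 0. Lengths are in m, angles in degrees, forces in N, time in s.
With the tool pointing down it reaches from about 0.275 to 0.85 m from the base axis. Payload 19 kg.
Tool frame: the origin (TCP) lies on the centre line of the jaws, within the pads' length; the fingertips stand 22 mm ahead of it and the grasp point (between the pads) lies 3 mm ahead of it; z points along the fingers, y is the line along which they close (so a half turn about z gives the same grasp; the last joint's range is limited). The gripper opens to 85 mm and grips with 20 to 120 N. Pads are 22 mm wide; open, the fingers measure 114 mm over their backs; the gripper's body (76 mm by 85 mm) begins 54 mm behind the grasp point. The pads swing forward as they close: fully open they stand 13 mm farther back than shut.
Start: joints at [-73.625, 8.623, 82.357, -0, 89.026, -7.678], TCP at [0.234, -0.525, 0.253] pointing down, gripper open.
Joint ranges: [-160.23, 160.23], [-39.13, 120.54], [6.94, 153.29], [-79.49, 259.48], [9.18, 160.14], [-161.06, 161.06]. Speed limits (degrees/s): [108.29, 108.29, 127.2, 172.46, 172.46, 172.46].

INTERFACE

Orientations are given as [roll, pitch, yaw] about the fixed x, y, z axes, in that order (R = Rz(yaw) Ry(pitch) Rx(roll)).
In Python, from workcell import arm, cams, ticket gives the robot as it stands. The module is installed in compiled form; this text tells all that it offers.
- The arm moves only by the tool move_arm, never from a script. Its argument "deltas" is a list of rows, each a list of 3 entries, a list of its own where there are three numbers: the shift along the tool's x, y, z in cm, then the turn, a rotation vector about the tool's x, y, z in rad, then the closure in counts, from 0 (fully open) to 255 (shut). A call has 1 to 12 rows; each row is the pose to reach, as a shift and turn from the pose commanded when the call began, along the tool's axes at that moment; what a row does not reach only later rows make up. A row lasts 1/12 s, in which the tool goes at most 41.7 mm and 7.16 degrees, less where a joint would pass 70% of its speed; a pose out of reach is approached as far as the arm can. A call with a gripper value outside its range is refused whole. The fingers move at their own pace and stop on an object; the grip force is fixed at half the most. Time passes only in rows, so rows that repeat a pose let the fingers close. It gives the time, the measured TCP pose, the force, the opening and the grip force at its end, in the units of the state.
- arm.sense(): the state, without advancing time (a new reading comes with each control period).
- cams.get_image(name): name is "side" or "top"; returns a dict with "img" (420x560x3 uint8, red, green, blue), "depth" (420x560 float32, m along the optical axis (not along the pixel's ray), 0 where there is no reading), "vertical_fov" (degrees; the focal length in pixels is half the picture's height over the tangent of half this angle, whatever the lens; pixels are square), "cx", "cy" (the principal point, pixels), "R" (3x3) and "t" (3): a world point X has camera coordinates R X + t. Camera axes: x right, y down, z forward; pixel columns grow to the right and rows downward; lengths in m; the calibration is good to about 2 mm. A picture is of the moment at which its call begins.
- ticket.finish_job(): hands the job in; it is judged then, once.
The state is a dict: "time": time; "qpos": joint angles; "joint_velocities": joint speeds; "joint_torque": joint torques, N m; "tool_pos": TCP position; "orientation": TCP orientation; "ft_force": force on the tool from outside, world axes, zero at the start; "moment": the same for the moment, N m; "finger_gap": finger opening in m; "finger_force": force on a finger pad.
Only numpy, scipy, OpenCV 4.12 (cv2) and the standard library are available. Lean on these libraries where they do the work, as an engineer would, in place of code of your own. Each camera call takes 0.05 s, during which the arm holds its last target. There are 200 camera calls.

TASK

Pull the orange and the turquoise rail hanger straight up out of their spring-catch stands and hang each over the long drying rail, one on either side of the grey sponge caddy that already hangs there: the orange one on the radiator side (the robot's left, +y), the turquoise one on the other side. Lower them on gently, never dropping them, so that they straddle the bar squarely, hang straight by their crowns and stay clear of the caddy and the rail's posts, then let go; leave the caddy and everything else on the counter where it is.

Things in the scene. Friction and masses are not known exactly. Their poses are not given: they have to be found in the camera images.
- hanger_turquoise: Turquoise rigid rail hanger, about 180 g: inverted U 116 (x) x 36 (y) x 145 high, alike after a half turn. Origin: centre of the underside, at foot level; z up. Legs 64 apart inside along x, narrowed to 54 by ridges at z 45; J hooks at the feet. Pitched crown, inner apex at z 90, straddles a bar along own y; on a 16 mm bar the origin hangs 81 below the bar's centre line. Bottom-heavy.
- hanger_orange: Orange rigid rail hanger, about 180 g: inverted U 116 (x) x 36 (y) x 145 high, alike after a half turn. Origin: centre of the underside, at foot level; z up. Legs 64 apart inside along x, narrowed to 54 by ridges at z 45; J hooks at the feet. Pitched crown, inner apex at z 90, straddles a bar along own y; on a 16 mm bar the origin hangs 81 below the bar's centre line. Bottom-heavy.
- hanger_turquoise_tab (a point): Grip point, in the middle of the flat tab on top of the turquoise hanger, 122 above its origin. Tab 12 thick (own x) x 36 wide (own y), from z 96 to z 145: pinch it across own x from above.
- hanger_orange_tab (a point): Grip point, in the middle of the flat tab on top of the orange hanger, 122 above its origin. Tab 12 thick (own x) x 36 wide (own y), from z 96 to z 145: pinch it across own x from above.
- dock_t: Fixed stand of the turquoise hanger: black base 100 x 75 x 10, steel bar along own y, 66 long, dia 16, centre 105 high, on an upright web. Two white sprung rollers beside the web catch on the ridges inside the draped hanger's legs; a straight upward pull of 6-15 N frees it in the first 10 mm, and its feet clear the bar after 100 mm of lift. Origin: centre of the underside.
- dock_o: Fixed stand of the orange hanger: black base 100 x 75 x 10, steel bar along own y, 66 long, dia 16, centre 105 high, on an upright web. Two white sprung rollers beside the web catch on the ridges inside the draped hanger's legs; a straight upward pull of 6-15 N frees it in the first 10 mm, and its feet clear the bar after 100 mm of lift. Origin: centre of the underside.
- rail: Long fixed drying rail beyond the stands: steel bar along own y, 460 long, dia 16, bar centre 140 above the counter, on two dark posts (dia 18, 149 high) at own y = +230 and -230, with black feet 110 x 40 x 10. Origin: on the counter below the bar's middle. +y end is the robot's left, nearest the cast-iron radiator.
- caddy: Grey sponge caddy, a rigid saddle draped over the rail, loose: 124 (own x) x 70 (own y, along the bar) x 96 high, with a trough and a sponge on each side. Origin: centre of the underside, 81 below the bar's centre; own y points the same way as the rail's. Hangs up to 80 either way from the rail's middle. Must stay put.
- kettle: Turquoise kettle, body dia 160, 223 high to the top of its black arched handle; spout reaches 124 out along own x. Origin: centre of the underside. Bystander.
- bowl: Stainless mixing bowl, dia 190, 85 high. Origin: centre of the underside. Bystander.
- bottle: Empty clear plastic bottle with a blue cap, dia 66, 190 high, light. Origin: centre of the underside. Bystander, in the row of the stands.
- mug: White mug, dia 82, 95 high, handle reaching about 75 out along own y. Origin: centre of the underside. Bystander, in the row of the stands.
Not all that is in view belongs to the job. There is more than one size of the hanger_orange; the one meant has the size given above.

How it is judged:
By the outcome, as a careful person would: the job done as asked, in the order asked, and still so for the second after the job is handed in, with the robot touching nothing.
It also fails if it takes over 61 s, if anything falls off the work surface, if the arm or the gripper's body presses on something with over 40 N, if the wrist force passes 120 N, or if a joint passes its speed limit or range.

## Working session

There is one attempt and no reset: what is moved stays moved. The work goes in short steps, Python scripts to look and compute and a tool call to move; the robot and the scene stay as the last step left them, time stands still between calls to the robot, and variables do not carry over. Pictures are saved under pics/ and viewed, at most 10 in all, crops included, and the job is handed in when it is done.

Besides the shell and the picture viewer there is one more tool, called after ">>>" by a JSON object that holds its "name" and its "arguments". move_arm: Moves the arm, as the interface text tells. Its arguments: {"type":"object","properties":{"deltas":{"type":"array"}},"required":["deltas"]}

```bash
mkdir -p pics; cat > h.py <<'E'
import numpy as np, cv2
from workcell import arm, cams, ticket
def get(n):
    d=cams.get_image(n); return d
def f(d): return d["img"].shape[0]/2/np.tan(np.radians(d["vertical_fov"]/2))
def pts(d):
    "world point of every pixel from depth"
    v,u=np.indices(d["depth"].shape); z=d["depth"]
    c=np.stack([(u-d["cx"])*z/f(d),(v-d["cy"])*z/f(d),z],-1)
    return (c-d["t"])@d["R"]
def ray(d,u,v,h):
    r=np.array([(u-d["cx"])/f(d),(v-d["cy"])/f(d),1])@d["R"]; o=-d["R"].T@d["t"]
    return o+r*(h-o[2])/r[2]
def save(d,name,crop=None,s=1):
    im=d["img"][:,:,::-1]
    if crop: a,b,c,e=crop; im=im[b:e,a:c]
    cv2.imwrite("pics/"+name,cv2.resize(im,None,fx=s,fy=s,interpolation=cv2.INTER_CUBIC))
E
python3 - <<'E'
from h import *
a=get("top");b=get("side")
for d in(a,b): print(-np.array(d["R"]).T@d["t"],d["R"][2],f(d),d["cx"],d["cy"],(d["depth"]>0).mean())
cv2.imwrite("pics/a.png",cv2.resize(a["img"][:,:,::-1],(784,588)))
cv2.imwrite("pics/b.png",cv2.resize(b["img"][:,:,::-1],(784,588)))
s=arm.sense();print(s)
E
```

```text
[ 0.34250942 -0.01000522  1.44069505] [ 0.07822842  0.01868483 -0.99676035] 384.180089840567 276.14569634424464 210.91918197220747 0.9959056122448979
[0.37228929 0.7811723  0.95155004] [ 0.08603506 -0.67899473 -0.72908444] 430.69074902635583 281.6524391481204 212.3914005418581 0.9961309523809524
{'time': 0.1, 'qpos': array([-7.36249474e+01,  8.64860176e+00,  8.23896684e+01, -4.01130135e-04,
        8.90256681e+01, -7.67664055e+00]), 'joint_velocities': array([ 0.01792455, -0.05954327, -0.09021936, -0.01852761,  0.01694042,
        0.00733741]), 'joint_torque': array([ 3.25786394e-03, -7.14383626e+01, -5.71797466e+01, -1.31824581e-04,
        7.13481350e-03, -2.58277836e-06]), 'tool_pos': array([ 0.23427963, -0.5248888 ,  0.25272779]), 'orientation': array([-1.79936581e+02, -8.14354034e-03,  2.40516957e+01]), 'ft_force': array([-0.49294023, -0.05247598, -0.09053598]), 'moment': array([ 0.00740632,  0.0240708 , -0.03025793]), 'finger_force': 0.0, 'finger_gap': 0.08554903392705329}
```

View pics/a.png

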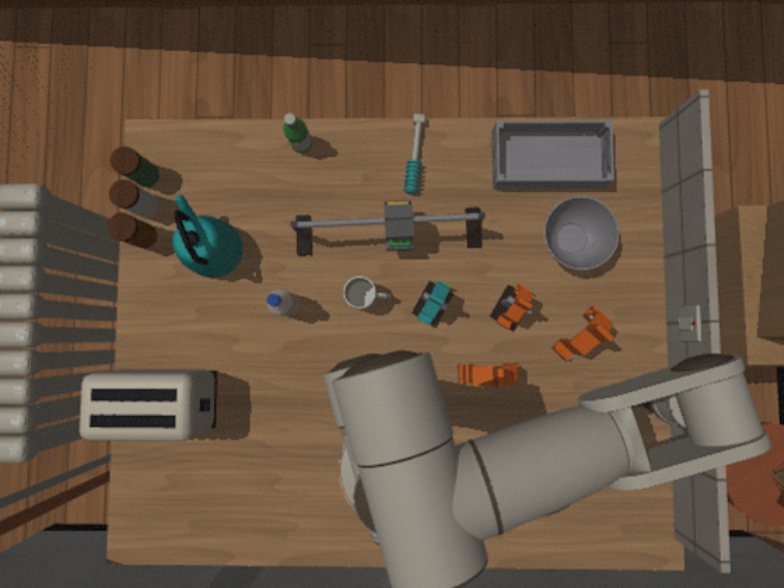

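View pics/b.png

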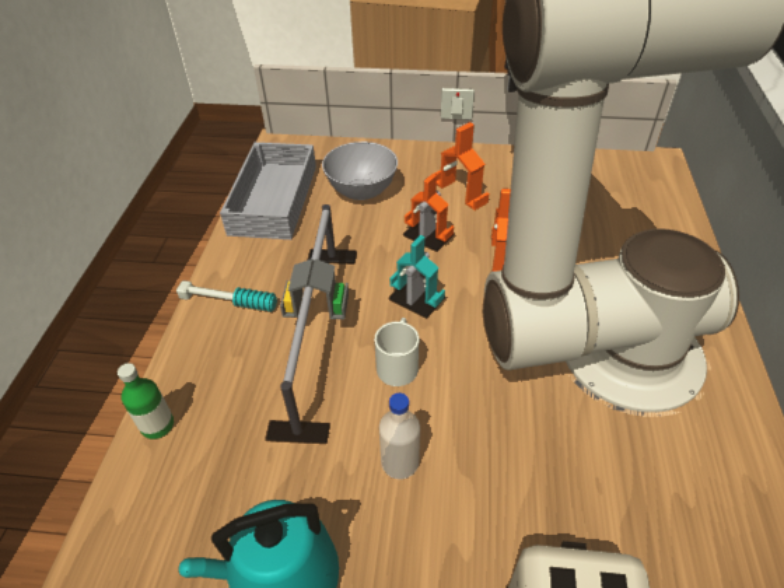

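The top picture (784 px wide) shows the turquoise hanger in its stand at (434,302). Three orange hangers are in view:
- (515,306), on a black stand, beside the turquoise one.
- (588,335), larger and freestanding.
- (488,375), lying or standing near the arm.

The caddy is on the rail at (399,225). The orange one on the stand fits best, so I'll check its size and take an enlarged crop.

```bash
cat >> h.py <<'E'
def fit(P,lo,hi,step=None):
    "centre and min-area rectangle (mm, long-axis angle) of the points between two heights"
    q=P[(P[:,2]>lo)&(P[:,2]<hi)]
    if len(q)<5: return None
    (c,s,a)=cv2.minAreaRect((q[:,:2]*1000).astype(np.float32))
    if s[0]<s[1]: s=s[::-1]; a+=90
    return len(q),np.round(c,1),np.round(s,1),round((a+90)%180-90,1),np.round(q[:,2].mean(),4)
def mask(d,col):
    h=cv2.cvtColor(d["img"],cv2.COLOR_RGB2HSV).astype(int)
    r={"o":(3,14,170,110),"t":(80,96,110,60)}[col]
    return ((h[...,0]>=r[0])&(h[...,0]<=r[1])&(h[...,1]>r[2])&(h[...,2]>r[3])).astype(np.uint8)
def comps(d,col):
    P=pts(d); n,l,s,c=cv2.connectedComponentsWithStats(mask(d,col))
    for i in range(1,n):
        if s[i,4]>60: yield c[i],P[(l==i)&(d["depth"]>0)]
E
python3 - <<'E'
from h import *
for n in("top","side"):
    d=get(n)
    for col in "ot":
        for c,P in comps(d,col):
            if P[:,2].mean()>.3: continue
            z=np.percentile(P[:,2],99)
            print(n,col,np.round(c*1.4),"top z",round(z,4),fit(P,-1,1),"tab",fit(P,z-.006 if n=="top" else z-.04,1))
    P=pts(d)
    if n=="top":
        print("rail",[np.round(P[r,c],3) for r,c in((160,220),(159,240),(157,260),(156,310),(155,330),(160,214),(154,343))])
        g=P[140:182,272:298].reshape(-1,3);print("caddy",fit(g,.13,.18),fit(g,.06,.2))
    save(d,n+"c.png",(320,190,450,290) if n=="top" else (270,80,390,230),4 if n=="top" else 4)
    
E
```

```text
top o [524. 296.] top z 0.1718 (138, array([ 448.4, -326.4]), array([62.4, 37.5]), -30.3, np.float64(0.1156)) tab (29, array([ 427.2, -312.5]), array([33. , 11.5]), 58.9, np.float64(0.1685))
top o [514. 312.] top z 0.1186 (116, array([ 406.4, -302.1]), array([35.1, 32.9]), 60.0, np.float64(0.1056)) tab (24, array([ 415.6, -307. ]), array([33.9, 12. ]), 60.0, np.float64(0.1154))
top o [601. 323.] top z 0.1945 (215, array([ 381.8, -513.3]), array([83.5, 49.2]), -43.4, np.float64(0.1284)) tab (59, array([ 357.1, -489.3]), array([45.2, 14.5]), 44.5, np.float64(0.1913))
top o [584. 341.] top z 0.1268 (231, array([ 326.7, -486.5]), array([99.4, 57.2]), 63.0, np.float64(0.1086)) tab (30, array([ 347.6, -479.8]), array([45.4, 14.3]), 46.3, np.float64(0.1232))
top o [562. 350.] top z 0.0347 (95, array([ 309. , -448.1]), array([56.8, 25.8]), 46.5, np.float64(0.0155)) tab (17, array([ 306.7, -437.9]), array([43.4,  7.4]), 48.3, np.float64(0.0309))
top o [481. 374.] top z 0.132 (188, array([ 246. , -219.9]), array([56.4, 44.5]), -1.0, np.float64(0.1091)) tab (11, array([ 259.4, -238.6]), array([
[... 2016 characters left out ...]
array([241.7,  98.9]), -71.7, np.float64(0.0901)) tab (123, array([ 436.5, -103.6]), array([37.2, 11.7]), 61.1, np.float64(0.1536))
side t [254. 299.] top z 0.0439 (350, array([775.6, -48.2]), array([84.8, 38.3]), -6.5, np.float64(0.0319)) tab (350, array([775.6, -48.2]), array([84.8, 38.3]), -6.5, np.float64(0.0319))
side t [266. 506.] top z 0.2215 (132, array([592.3, 457.7]), array([61.4, 46.9]), 25.9, np.float64(0.1564)) tab (10, array([581.1, 477.7]), array([42.5,  2.2]), 24.2, np.float64(0.2197))
side t [274. 560.] top z 0.1578 (3492, array([594.7, 513.7]), array([199.9,  81.6]), 23.7, np.float64(0.1344)) tab (2749, array([601.1, 516.5]), array([185.9,  81.6]), 23.7, np.float64(0.1461))
```

View pics/sidec.png

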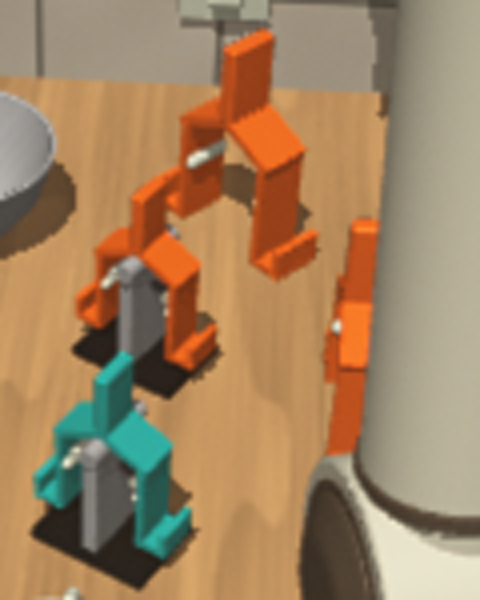

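In the side crop, the orange hanger on the black stand is at (150,260). Its tab top is at z 0.170, which matches 24+145 mm. The other two oranges have tops at 0.195 and no stand, so they are the wrong size. Next I'll refine the tab, rail and caddy positions.

```bash
cat >> h.py <<'E'
from scipy.spatial.transform import Rotation as Ro
def go(x,y,z,yaw):
    "move from the present pose, in tool axes: cm and rad"
    s=arm.sense(); A=Ro.from_euler("xyz",s["orientation"],degrees=True); B=Ro.from_euler("xyz",[180,0,yaw],degrees=True)
    print("shift",np.round(A.inv().apply(np.array([x,y,z])-s["tool_pos"])*100,2),"turn",np.round((A.inv()*B).as_rotvec(),3))
E
python3 - <<'E'
from h import *
d=get("top");P=pts(d);m=d["depth"]>0
def box(x0,x1,y0,y1,z0,z1):
    return P[m&(P[...,0]>x0)&(P[...,0]<x1)&(P[...,1]>y0)&(P[...,1]<y1)&(P[...,2]>z0)&(P[...,2]<z1)]
print("o tab",fit(box(.37,.48,-.37,-.25,.155,.185),0,1)); print("t tab",fit(box(.39,.48,-.16,-.05,.155,.185),0,1))
print("o all",fit(box(.35,.51,-.40,-.24,.04,.185),0,1)); print("t all",fit(box(.36,.51,-.17,-.04,.04,.185),0,1))
q=np.vstack([box(.58,.68,.05,.2,.138,.16),box(.58,.68,-.2,-.08,.138,.16)])
k=np.polyfit(q[:,1],q[:,0],1);print("rail x=",k,np.degrees(np.arctan(-k[0])),q[:,2].mean(),np.std(q[:,0]-np.polyval(k,q[:,1])))
c=box(.57,.7,-.12,.08,.06,.17); off=np.abs(c[:,0]-np.polyval(k,c[:,1])); c=c[off>.015]; print("caddy",fit(c,0,1),c[:,1].min(),c[:,1].max())
e=box(.57,.7,.18,.27,.142,.17);print("post+ ymax",e[:,1].max(), "post- ymin",box(.57,.7,-.27,-.18,.142,.17)[:,1].min())
go(.427,-.3125,.26,60.5)
E
```

```text
o tab (44, array([ 426.4, -313.1]), array([34.8, 12.5]), 58.3, np.float64(0.1659))
t tab (40, array([ 436. , -105.4]), array([35.7, 11.6]), 63.6, np.float64(0.1667))
o all (379, array([ 427. , -313.8]), array([120. ,  64.8]), -15.1, np.float64(0.105))
t all (325, array([ 436.4, -105.9]), array([116.,  64.]), -43.4, np.float64(0.1084))
rail x= [-0.04601233  0.63078429] 2.634454230468576 0.14561432846404437 0.004530366183603912
caddy (526, array([632.6, -14.8]), array([124.7,  69.8]), 3.1, np.float64(0.1196)) -0.05215129360950065 0.020493540225656557
post+ ymax 0.2518336967798076 post- ymin -0.22319078473893864
shift [ 26.26 -11.55  -0.69] turn [-0.    -0.    -0.636]
```

>>> {"name": "move_arm", "arguments": {"deltas": [[[2,-1,-2],[0,0,-0.06],0],[[5,-2.2,-2],[0,0,-0.12],0],[[8,-3.5,-2],[0,0,-0.18],0],[[11,-4.8,-2],[0,0,-0.25],0],[[14,-6.1,-2],[0,0,-0.32],0],[[17,-7.4,-2],[0,0,-0.39],0],[[20,-8.7,-2],[0,0,-0.46],0],[[23,-10,-1.5],[0,0,-0.53],0],[[25,-11,-1],[0,0,-0.58],0],[[26.2,-11.5,-0.7],[0,0,-0.62],0],[[26.2,-11.5,-0.7],[0,0,-0.62],0],[[26.2,-11.5,-0.7],[0,0,-0.62],0]]}}

```text
time: 1.25
tool_pos: [0.4267, -0.3133, 0.2602]
orientation: [-180.0, 0.0, 59.6]
ft_force: [-0.6, -0.5, -0.1]
finger_gap: 0.0854
finger_force: 0.0
```

```bash
python3 - <<'E'
from h import *
go(.4265,-.313,.149,59.5)
d=get("side");P=pts(d);save(d,"c.png",(230,60,400,220),4)
E
```

```text
shift [ 0.02 -0.03 11.12] turn [-0.     0.     0.001]
```

View pics/c.png

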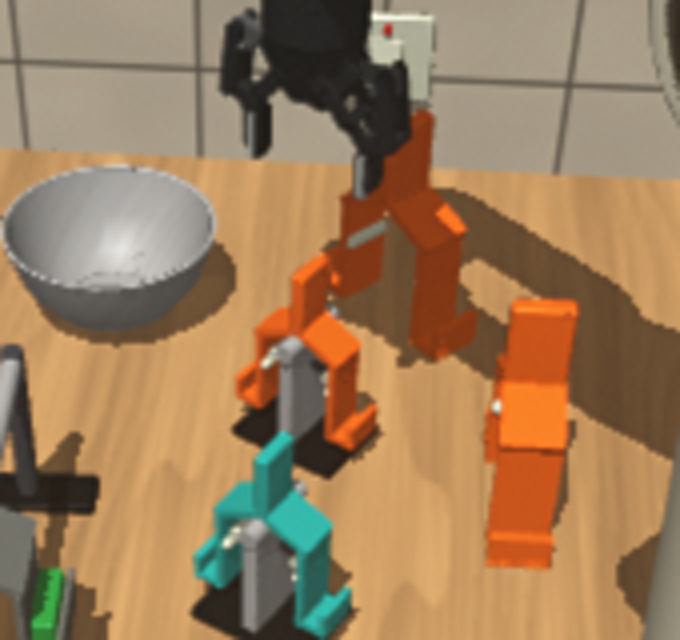

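The picture shows the open jaws at (250,140) and (365,180), lined up across the orange tab at (312,285). I'll descend and close.

>>> {"name": "move_arm", "arguments": {"deltas": [[[0,0,2],[0,0,0],0],[[0,0,4.5],[0,0,0],0],[[0,0,7],[0,0,0],0],[[0,0,9],[0,0,0],0],[[0,0,10.3],[0,0,0],0],[[0,0,11.1],[0,0,0],0],[[0,0,11.1],[0,0,0],120],[[0,0,11.1],[0,0,0],160],[[0,0,11.1],[0,0,0],200],[[0,0,11.1],[0,0,0],255],[[0,0,11.1],[0,0,0],255],[[0,0,11.1],[0,0,0],255]]}}

```text
time: 2.3
tool_pos: [0.4268, -0.3134, 0.1498]
orientation: [180.0, 0.0, 59.6]
ft_force: [-10.3, 5.6, 9.6]
finger_gap: 0.0123
finger_force: 6.1
```

>>> {"name": "move_arm", "arguments": {"deltas": [[[0,0,0],[0,0,0],255],[[0,0,0],[0,0,0],255],[[0,0,0],[0,0,0],255]]}}

```text
time: 2.55
tool_pos: [0.4266, -0.3132, 0.1499]
orientation: [-180.0, 0.0, 59.6]
ft_force: [-4.4, 2.4, 6.9]
finger_gap: 0.0116
finger_force: 58.4
```

>>> {"name": "move_arm", "arguments": {"deltas": [[[0,0,-0.3],[0,0,0],255],[[0,0,-0.7],[0,0,0],255],[[0,0,-1.2],[0,0,0],255],[[0,0,-1.8],[0,0,0],255],[[0,0,-2.6],[0,0,0],255],[[0,0,-3.6],[0,0,0],255],[[0,0,-5],[0,0,0],255],[[0,0,-6.6],[0,0,0],255],[[0,0,-8.4],[0,0,0],255],[[0,0,-10.4],[0,0,0],255],[[0,0,-12.4],[0,0,0],255],[[0,0,-14],[0,0,0],255]]}}

```text
time: 3.55
tool_pos: [0.4268, -0.3132, 0.2919]
orientation: [179.9, 0.0, 59.6]
ft_force: [0.7, 0.2, -1.7]
finger_gap: 0.0115
finger_force: 59.9
```

>>> {"name": "move_arm", "arguments": {"deltas": [[[0,0,-1.5],[0,0,0],255],[[0,0,-2.8],[0,0,0],255],[[0,0,-3.4],[0,0,0],255],[[0,0,-3.4],[0,0,0],255]]}}

```text
time: 3.88
tool_pos: [0.4269, -0.3134, 0.3251]
orientation: [179.9, 0.0, 59.6]
ft_force: [0.2, -0.3, -2.0]
finger_gap: 0.0109
finger_force: 59.8
```

```bash
python3 - <<'E'
from h import *
go(.525,-.08,.325,76);go(.6249,.127,.325,92.7)
d=get("side");save(d,"d.png",(200,0,400,160),3)
P=pts(d);m=mask(d,"o")>0; s=arm.sense()["tool_pos"]
q=P[m&(np.linalg.norm(P[...,:2]-s[:2],axis=-1)<.07)]
print(fit(q,s[2]-.03,s[2]+.02),fit(q,0,1),q[:,2].min(),q[:,2].max())
# side edges of tab and of legs along hanger x
E
```

```text
shift [ 2.509e+01 -3.360e+00 -1.000e-02] turn [ 0.002  0.001 -0.287]
shift [ 4.80e+01 -5.23e+00 -2.00e-02] turn [ 0.002  0.001 -0.578]
(82, array([ 429.9, -306.1]), array([25.2, 19.2]), 68.8, np.float64(0.3187)) (700, array([ 427.5, -313.4]), array([118.8,  43.4]), -30.2, np.float64(0.2545)) 0.1994037427408712 0.350521472588605
```

View pics/d.png

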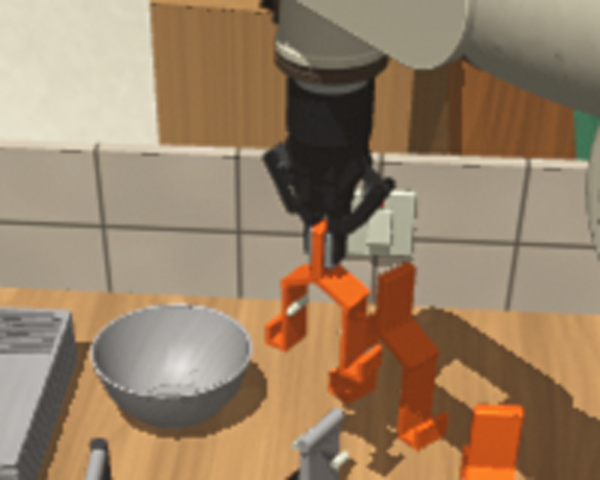

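The orange hanger is held upright at (320,310), and its empty stand is at (320,440). I'll carry it over the rail.

>>> {"name": "move_arm", "arguments": {"deltas": [[[1,-0.1,0],[0,0,-0.01],255],[[3,-0.3,0],[0,0,-0.03],255],[[5.5,-0.6,0],[0,0,-0.06],255],[[8.3,-0.9,0],[0,0,-0.1],255],[[11.3,-1.2,0],[0,0,-0.13],255],[[14.3,-1.6,0],[0,0,-0.17],255],[[17.3,-1.9,0],[0,0,-0.21],255],[[20.3,-2.2,0],[0,0,-0.24],255],[[23.3,-2.5,0],[0,0,-0.28],255],[[26.3,-2.9,0],[0,0,-0.32],255],[[29,-3.2,0],[0,0,-0.35],255],[[31,-3.4,0],[0,0,-0.37],255]]}}

```text
time: 4.93
tool_pos: [0.5546, -0.0259, 0.3223]
orientation: [-179.9, -0.0, 81.0]
ft_force: [0.3, -0.3, -1.4]
finger_gap: 0.0111
finger_force: 59.7
```

```bash
python3 - <<'E'
from h import *
go(.6249,.127,.325,92.7)
E
```

```text
shift [16.21  4.54 -0.26] turn [-0.001 -0.001 -0.205]
```

>>> {"name": "move_arm", "arguments": {"deltas": [[[1,0.3,0],[0,0,-0.01],255],[[3,0.8,0],[0,0,-0.04],255],[[5.5,1.5,0],[0,0,-0.07],255],[[8,2.2,0],[0,0,-0.1],255],[[10.5,2.9,0],[0,0,-0.13],255],[[12.8,3.6,0],[0,0,-0.16],255],[[14.6,4.1,0],[0,0,-0.185],255],[[15.7,4.4,0],[0,0,-0.2],255],[[16.2,4.5,0],[0,0,-0.205],255],[[16.2,4.5,0],[0,0,-0.205],255],[[16.2,4.5,0],[0,0,-0.205],255]]}}

```text
time: 5.85
tool_pos: [0.6245, 0.1233, 0.3232]
orientation: [-180.0, 0.0, 92.5]
ft_force: [-0.7, 0.8, -1.6]
finger_gap: 0.0109
finger_force: 59.8
```

```bash
cat > chk.py <<'E'
import sys
from h import *
col=sys.argv[1]; s=arm.sense()["tool_pos"]; print(s,arm.sense()["orientation"])
for n in("side","top"):
    d=get(n);P=pts(d);m=(mask(d,col)>0)&(np.linalg.norm(P[...,:2]-s[:2],axis=-1)<.08)&(P[...,2]>.05)
    print(n,fit(P[m],0,1))
    r=np.vstack([P[(P[...,2]>.137)&(P[...,2]<.16)&(abs(P[...,0]-.63)<.03)&(P[...,1]>a)&(P[...,1]<b)] for a,b in((.04,.2),(-.2,-.08))])
    k=np.polyfit(r[:,1],r[:,0],1);print("rail",len(r),k,"x at tool y",np.polyval(k,s[1]),r[:,2].mean(),r[:,2].max())
    save(d,sys.argv[2]+n+".png",(180,110,330,300) if n=="side" else (180,100,360,220),3)
E
python3 chk.py o e
```

```text
[0.6245146 0.1233457 0.3231579] [-1.79974643e+02  1.06935346e-02  9.24724218e+01]
side (992, array([625.1, 123.4]), array([116.2,  40.5]), 3.2, np.float64(0.2577))
rail 473 [-0.04495512  0.63085192] x at tool y 0.6253068979618867 0.14655177592176583 0.15173038858096524
top (71, array([583. , 120.4]), array([35.1, 29.5]), -4.0, np.float64(0.2403))
rail 258 [-0.04591202  0.6309558 ] x at tool y 0.6252927525127355 0.14538784978566197 0.15280623800900647
```

>>> {"name": "move_arm", "arguments": {"deltas": [[[0,0,1],[0,0,0],255],[[0,0,2.5],[0,0,0],255],[[0,0,4],[0,0,0],255],[[0,0,5.5],[0,0,0],255],[[0,0,7],[0,0,0],255],[[0,0,8.5],[0,0,0],255],[[0,0,10],[0,0,0],255],[[0,0,11.2],[0,0,0],255],[[0,0,12.2],[0,0,0],255],[[0,0,12.8],[0,0,0],255],[[0,0,13],[0,0,0],255],[[0,0,13],[0,0,0],255]]}}

```text
time: 6.95
tool_pos: [0.6247, 0.1239, 0.1931]
orientation: [-180.0, -0.0, 92.5]
ft_force: [0.9, -0.7, -2.2]
finger_gap: 0.011
finger_force: 59.7
```

>>> {"name": "move_arm", "arguments": {"deltas": [[[0,0,0.2],[0,0,0],255],[[0,0,0.4],[0,0,0],255],[[0,0,0.5],[0,0,0],255],[[0,0,0.6],[0,0,0],255],[[0,0,0.6],[0,0,0],255]]}}

```text
time: 7.37
tool_pos: [0.6248, 0.124, 0.1873]
orientation: [-180.0, -0.0, 92.5]
ft_force: [-0.2, -1.2, -0.8]
finger_gap: 0.011
finger_force: 59.7
```

>>> {"name": "move_arm", "arguments": {"deltas": [[[0,0,0.1],[0,0,0],255],[[0,0,0.1],[0,0,0],255],[[0,0,0.1],[0,0,0],255]]}}

```text
time: 7.62
tool_pos: [0.6248, 0.124, 0.1863]
orientation: [180.0, -0.0, 92.5]
ft_force: [0.3, -0.4, -1.7]
finger_gap: 0.0113
finger_force: 59.7
```

>>> {"name": "move_arm", "arguments": {"deltas": [[[0,0,0.1],[0,0,0],255],[[0,0,0.1],[0,0,0],255],[[0,0,0.1],[0,0,0],255]]}}

```text
time: 7.87
tool_pos: [0.6248, 0.124, 0.1853]
orientation: [180.0, -0.0, 92.5]
ft_force: [0.4, -0.6, -1.3]
finger_gap: 0.0111
finger_force: 60.0
```

>>> {"name": "move_arm", "arguments": {"deltas": [[[0,0,0.1],[0,0,0],255],[[0,0,0.1],[0,0,0],255],[[0,0,0.1],[0,0,0],255]]}}

```text
time: 8.12
tool_pos: [0.6251, 0.124, 0.1851]
orientation: [179.9, -0.0, 92.5]
ft_force: [0.8, 0.7, 5.0]
finger_gap: 0.0112
finger_force: 60.9
```

>>> {"name": "move_arm", "arguments": {"deltas": [[[0,0,0.1],[0,0,0],255],[[0,0,0.1],[0,0,0],255],[[0,0,0.1],[0,0,0],255]]}}

```text
time: 8.37
tool_pos: [0.6253, 0.124, 0.1849]
orientation: [179.9, -0.0, 92.5]
ft_force: [-1.2, 0.6, 12.1]
finger_gap: 0.0115
finger_force: 61.9
```

The hanger is seated, with contact at TCP z 0.185. I'll ease off and release gently.

>>> {"name": "move_arm", "arguments": {"deltas": [[[0,0,-0.1],[0,0,0],255],[[0,0,-0.1],[0,0,0],225],[[0,0,-0.1],[0,0,0],215],[[0,0,-0.1],[0,0,0],205],[[0,0,-0.1],[0,0,0],195],[[0,0,-0.1],[0,0,0],180],[[0,0,-0.1],[0,0,0],160],[[0,0,-0.1],[0,0,0],140],[[0,0,-0.1],[0,0,0],120],[[0,0,-0.1],[0,0,0],110],[[0,0,-0.1],[0,0,0],110],[[0,0,-0.1],[0,0,0],110]]}}

```text
time: 9.37
tool_pos: [0.6248, 0.1239, 0.1843]
orientation: [-180.0, -0.0, 92.5]
ft_force: [0.2, -0.2, 0.1]
finger_gap: 0.0485
finger_force: 0.0
```

>>> {"name": "move_arm", "arguments": {"deltas": [[[0,0,-0.5],[0,0,0],90],[[0,0,-1.5],[0,0,0],60],[[0,0,-2.8],[0,0,0],30],[[0,0,-4.5],[0,0,0],0],[[0,0,-6.5],[0,0,0],0],[[0,0,-8],[0,0,0],0],[[0,0,-9],[0,0,0],0]]}}

```text
time: 9.95
tool_pos: [0.6251, 0.124, 0.2777]
orientation: [179.8, -0.0, 92.5]
ft_force: [0.3, -0.1, -0.7]
finger_gap: 0.0853
finger_force: 0.0
```

```bash
python3 chk.py o f; python3 -c "
from h import *
go(.436,-.1055,.27,62)"
```

```text
[0.62508476 0.12400742 0.27770666] [ 1.79817648e+02 -1.14657971e-02  9.25237376e+01]
side (849, array([628.7, 124.3]), array([116.4,  40. ]), 3.3, np.float64(0.1246))
rail 539 [-0.04230418  0.63173278] x at tool y 0.6264867445252654 0.1468735240266491 0.1598704112824671
top (89, array([614.3, 116.5]), array([95.9, 30.8]), -10.6, np.float64(0.1407))
rail 315 [-0.04786532  0.63072333] x at tool y 0.624787672191811 0.14526197840431315 0.15924444483636307
shift [-22.1  -19.92   0.62] turn [ 0.003 -0.001  0.533]
```

View pics/fside.png

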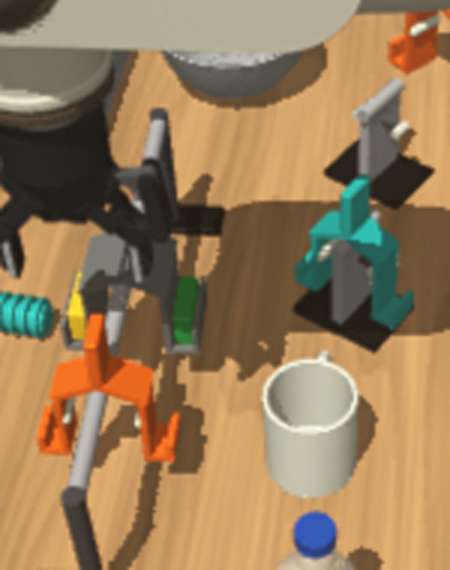

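The orange hanger hangs squarely on the bar at (97,390), clear of the caddy at (130,280) and of the post at (75,500). Next is the turquoise one at (355,250).

>>> {"name": "move_arm", "arguments": {"deltas": [[[-1,-0.9,-0.3],[0,0,0.02],0],[[-3,-2.7,-0.3],[0,0,0.07],0],[[-5.2,-4.7,0],[0,0,0.13],0],[[-7.5,-6.7,0],[0,0,0.19],0],[[-9.8,-8.8,0],[0,0,0.25],0],[[-12.1,-10.9,0],[0,0,0.31],0],[[-14.4,-13,0.2],[0,0,0.36],0],[[-16.7,-15,0.4],[0,0,0.42],0],[[-18.8,-17,0.6],[0,0,0.47],0],[[-20.6,-18.6,0.6],[0,0,0.51],0],[[-21.7,-19.6,0.6],[0,0,0.53],0],[[-22.1,-19.9,0.6],[0,0,0.533],0]]}}

```text
time: 11.05
tool_pos: [0.4338, -0.1069, 0.2677]
orientation: [-180.0, 0.0, 61.8]
ft_force: [-1.4, 0.5, -0.6]
finger_gap: 0.0853
finger_force: 0.0
```

>>> {"name": "move_arm", "arguments": {"deltas": [[[0,0,0],[0,0,0],0],[[0,0,0],[0,0,0],0]]}}

```text
time: 11.22
tool_pos: [0.4357, -0.1054, 0.268]
orientation: [-180.0, -0.0, 62.0]
ft_force: [0.1, -0.6, 0.3]
finger_gap: 0.0855
finger_force: 0.0
```

```bash
python3 - <<'E'
from h import *
d=get("side")
for c,P in comps(d,"t"):
    if P[:,2].mean()<.12 and abs(np.median(P[:,0])-.435)<.06:
        P=P[P[:,0]<.53]
        print(c,fit(P,.13,.18),fit(P,.03,.2)); 
        q=P[P[:,1]>-.2]; print(fit(q,.02,.2))
go(.436,-.1055,.149,61.8)
E
```

```text
[299.40602582 193.7804878 ] (124, array([ 437.1, -102.1]), array([37.8, 13.4]), 59.4, np.float64(0.1539)) (645, array([ 436.3, -104.8]), array([117.3,  43.4]), -28.8, np.float64(0.0953))
(691, array([ 436.3, -104.8]), array([117.3,  43.4]), -28.8, np.float64(0.0908))
shift [-0.03  0.03 11.9 ] turn [-0.    -0.     0.004]
```

>>> {"name": "move_arm", "arguments": {"deltas": [[[0,0,2],[0,0,0.01],0],[[0,0,4.5],[0,0,0.01],0],[[0,0,7],[0,0,0.01],0],[[0,0,9.3],[0,0,0.01],0],[[0,0,11],[0,0,0.01],0],[[0,0,11.9],[0,0,0.01],0],[[0,0,11.9],[0,0,0.01],100],[[0,0,11.9],[0,0,0.01],150],[[0,0,11.9],[0,0,0.01],190],[[0,0,11.9],[0,0,0.01],220],[[0,0,11.9],[0,0,0.01],255],[[0,0,11.9],[0,0,0.01],255]]}}

```text
time: 12.27
tool_pos: [0.4359, -0.1057, 0.1499]
orientation: [179.9, -0.0, 61.4]
ft_force: [-0.3, 0.4, -0.5]
finger_gap: 0.0123
finger_force: 0.1
```

>>> {"name": "move_arm", "arguments": {"deltas": [[[0,0,0],[0,0,0],255],[[0,0,0],[0,0,0],255],[[0,0,0],[0,0,0],255],[[0,0,0],[0,0,0],255]]}}

```text
time: 12.6
tool_pos: [0.4359, -0.1057, 0.1499]
orientation: [180.0, -0.0, 61.4]
ft_force: [-0.8, 0.7, 4.7]
finger_gap: 0.0112
finger_force: 58.3
```

>>> {"name": "move_arm", "arguments": {"deltas": [[[0,0,-0.3],[0,0,0],255],[[0,0,-0.7],[0,0,0],255],[[0,0,-1.2],[0,0,0],255],[[0,0,-1.8],[0,0,0],255],[[0,0,-2.6],[0,0,0],255],[[0,0,-3.6],[0,0,0],255],[[0,0,-5],[0,0,0],255],[[0,0,-6.6],[0,0,0],255],[[0,0,-8.4],[0,0,0],255],[[0,0,-10.4],[0,0,0],255],[[0,0,-12.4],[0,0,0],255],[[0,0,-14],[0,0,0],255]]}}

```text
time: 13.6
tool_pos: [0.4357, -0.1056, 0.2918]
orientation: [179.9, -0.0, 61.4]
ft_force: [0.4, 0.4, -1.5]
finger_gap: 0.0113
finger_force: 59.8
```

>>> {"name": "move_arm", "arguments": {"deltas": [[[0,0,-1.5],[0,0,0],255],[[0,0,-2.8],[0,0,0],255],[[0,0,-3.4],[0,0,0],255],[[0,0,-3.4],[0,0,0],255],[[0,0,-3.4],[0,0,0],255]]}}

```text
time: 14.02
tool_pos: [0.4356, -0.1056, 0.3232]
orientation: [-180.0, -0.0, 61.4]
ft_force: [-0.2, 0.7, -2.0]
finger_gap: 0.0113
finger_force: 59.8
```

```bash
python3 -c "
from h import *
go(.6368,-.130,.325,92.7)"; python3 chk.py t g
```

```text
shift [ 7.48 18.84 -0.18] turn [ 0.    -0.    -0.546]
[ 0.43560399 -0.1055613   0.32322316] [-1.79999800e+02 -3.03296997e-03  6.14081601e+01]
side (813, array([ 436.2, -104.5]), array([116.3,  43. ]), -26.7, np.float64(0.2561))
rail 628 [-0.0398477   0.63158432] x at tool y 0.6357906932881252 0.1466744459280384 0.15949404128429093
top (45, array([398.7, -83.8]), array([33.5, 29.6]), 61.8, np.float64(0.2293))
rail 451 [-0.04522822  0.63100014] x at tool y 0.6357744864208646 0.14541768921675655 0.15977518987536385
```

>>> {"name": "move_arm", "arguments": {"deltas": [[[0.4,1,0],[0,0,-0.03],255],[[1.2,3,0],[0,0,-0.08],255],[[2.1,5.3,0],[0,0,-0.15],255],[[3.1,7.7,0],[0,0,-0.22],255],[[4,10.1,0],[0,0,-0.29],255],[[5,12.5,0],[0,0,-0.36],255],[[5.8,14.7,0],[0,0,-0.42],255],[[6.6,16.6,0],[0,0,-0.48],255],[[7.2,18,0],[0,0,-0.52],255],[[7.5,18.8,0],[0,0,-0.545],255],[[7.5,18.8,0],[0,0,-0.545],255],[[7.5,18.8,0],[0,0,-0.545],255]]}}

```text
time: 15.12
tool_pos: [0.6366, -0.1297, 0.3225]
orientation: [-179.9, -0.0, 92.6]
ft_force: [-0.6, -0.1, -2.2]
finger_gap: 0.0114
finger_force: 59.7
```

```bash
python3 chk.py t h;  python3 -c "
from h import *
go(.6368,-.130,.325,92.7)"
```

```text
[ 0.63659751 -0.12965524  0.32251022] [-1.79929966e+02 -2.74699457e-02  9.26048398e+01]
side (663, array([ 637.4, -128. ]), array([115.9,  41.1]), 2.5, np.float64(0.2595))
rail 630 [-0.04066042  0.63146536] x at tool y 0.6367371954079716 0.1468441138993931 0.15901511792874645
top (145, array([ 633.6, -127.8]), array([110. ,  32.9]), 2.6, np.float64(0.2499))
rail 385 [-0.04473206  0.63113311] x at tool y 0.6369328572432341 0.1458554553896277 0.15959205404400237
shift [-0.04  0.07 -0.16] turn [-0.    -0.    -0.002]
```

View pics/hside.png

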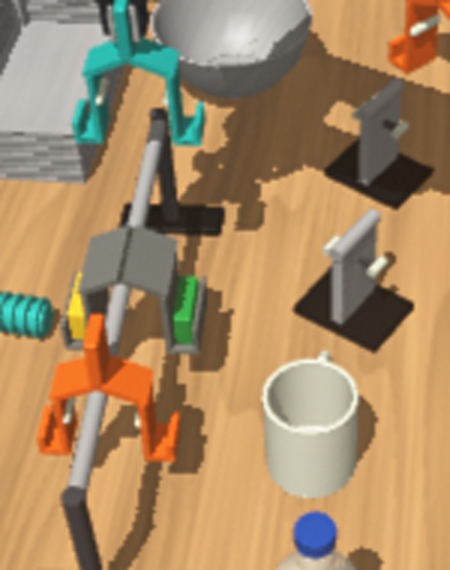

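The turquoise hanger is held square above the bar at (130,80), between the caddy at (130,270) and the far post at (165,150). Both measurements agree, so I'll lower it.

>>> {"name": "move_arm", "arguments": {"deltas": [[[0,0,1],[0,0,0],255],[[0,0,2.5],[0,0,0],255],[[0,0,4],[0,0,0],255],[[0,0,5.5],[0,0,0],255],[[0,0,7],[0,0,0],255],[[0,0,8.5],[0,0,0],255],[[0,0,10],[0,0,0],255],[[0,0,11.2],[0,0,0],255],[[0,0,12.2],[0,0,0],255],[[0,0,12.8],[0,0,0],255],[[0,0,13],[0,0,0],255],[[0,0,13],[0,0,0],255]]}}

```text
time: 16.22
tool_pos: [0.6366, -0.1297, 0.1932]
orientation: [-180.0, -0.0, 92.6]
ft_force: [-0.2, 0.2, -2.2]
finger_gap: 0.011
finger_force: 59.7
```

>>> {"name": "move_arm", "arguments": {"deltas": [[[0,0,0.2],[0,0,0],255],[[0,0,0.4],[0,0,0],255],[[0,0,0.5],[0,0,0],255],[[0,0,0.6],[0,0,0],255],[[0,0,0.6],[0,0,0],255]]}}

```text
time: 16.63
tool_pos: [0.6366, -0.1297, 0.1872]
orientation: [-180.0, -0.0, 92.6]
ft_force: [-0.3, 0.4, -1.5]
finger_gap: 0.0108
finger_force: 59.7
```

>>> {"name": "move_arm", "arguments": {"deltas": [[[0,0,0.1],[0,0,0],255],[[0,0,0.15],[0,0,0],255],[[0,0,0.15],[0,0,0],255]]}}

```text
time: 16.88
tool_pos: [0.6366, -0.1297, 0.1857]
orientation: [-180.0, -0.0, 92.6]
ft_force: [-0.2, -0.3, -1.8]
finger_gap: 0.0114
finger_force: 59.7
```

>>> {"name": "move_arm", "arguments": {"deltas": [[[0,0,0.1],[0,0,0],255],[[0,0,0.1],[0,0,0],255],[[0,0,0.1],[0,0,0],255]]}}

```text
time: 17.13
tool_pos: [0.6368, -0.1297, 0.1851]
orientation: [180.0, 0.0, 92.6]
ft_force: [-0.1, -0.4, 1.0]
finger_gap: 0.0111
finger_force: 60.3
```

>>> {"name": "move_arm", "arguments": {"deltas": [[[0,0,0.05],[0,0,0],255],[[0,0,0.1],[0,0,0],255],[[0,0,0.1],[0,0,0],255]]}}

```text
time: 17.38
tool_pos: [0.6369, -0.1297, 0.185]
orientation: [179.9, 0.0, 92.6]
ft_force: [-1.3, 1.3, 10.4]
finger_gap: 0.0118
finger_force: 61.7
```

Seated. Same release as before.

>>> {"name": "move_arm", "arguments": {"deltas": [[[0,0,-0.1],[0,0,0],255],[[0,0,-0.1],[0,0,0],225],[[0,0,-0.1],[0,0,0],215],[[0,0,-0.1],[0,0,0],205],[[0,0,-0.1],[0,0,0],195],[[0,0,-0.1],[0,0,0],180],[[0,0,-0.1],[0,0,0],160],[[0,0,-0.1],[0,0,0],140],[[0,0,-0.1],[0,0,0],120],[[0,0,-0.1],[0,0,0],110],[[0,0,-0.1],[0,0,0],110],[[0,0,-0.1],[0,0,0],110]]}}

```text
time: 18.38
tool_pos: [0.6367, -0.1297, 0.1848]
orientation: [180.0, -0.0, 92.6]
ft_force: [0.7, -0.1, 1.2]
finger_gap: 0.0486
finger_force: 0.0
```

>>> {"name": "move_arm", "arguments": {"deltas": [[[0,0,-0.5],[0,0,0],90],[[0,0,-1.5],[0,0,0],60],[[0,0,-2.8],[0,0,0],30],[[0,0,-4.5],[0,0,0],0],[[0,0,-7],[0,0,0],0],[[0,0,-9.5],[0,0,0],0],[[0,0,-12],[0,0,0],0],[[0,0,-14],[0,0,0],0],[[0,0,-15],[0,0,0],0],[[0,0,-15],[0,0,0],0]]}}

```text
time: 19.22
tool_pos: [0.637, -0.1298, 0.3381]
orientation: [179.8, 0.1, 92.6]
ft_force: [-1.1, -0.3, 0.4]
finger_gap: 0.0851
finger_force: 0.0
```

```bash
python3 chk.py t k; python3 - <<'E'
from h import *
d=get("side");P=pts(d)
for col,y in(("o",.124),("t",-.13)):
    m=(mask(d,col)>0)&(abs(P[...,0]-.63)<.08)&(abs(P[...,1]-y)<.06)
    q=P[m];print(col,fit(q,0,1),fit(q,.16,.22),q[:,2].min(),q[:,2].max())
d=get("top");P=pts(d);c=P[(abs(P[...,0]-.633)<.07)&(abs(P[...,1]+.015)<.06)&(P[...,2]>.06)&(P[...,2]<.17)]
c=c[abs(c[:,0]-.631+.046*c[:,1])>.015];print("caddy",fit(c,0,1))
E
```

```text
[ 0.6369864  -0.12982471  0.33812798] [1.79763139e+02 8.50045159e-02 9.26337814e+01]
side (529, array([ 641.5, -158.2]), array([115., 102.]), 2.5, np.float64(0.1306))
rail 725 [-0.01630742  0.62805241] x at tool y 0.6301695123335846 0.14678043395496515 0.1593321458486974
top (209, array([ 644.6, -127.7]), array([100.7,  32.5]), 3.0, np.float64(0.141))
rail 458 [-0.01847114  0.62780396] x at tool y 0.6302019676630383 0.14540393032189802 0.15898605198473653
o (880, array([636.7, 120.7]), array([131.8,  48.8]), 4.2, np.float64(0.1245)) (144, array([624.2, 125.3]), array([36.3, 13. ]), -89.4, np.float64(0.1898)) -0.002055741903510636 0.20657457979577157
t (523, array([ 640.7, -128. ]), array([115.4,  41.9]), 2.6, np.float64(0.131)) (98, array([ 635.9, -127.8]), array([39.1, 13.1]), 89.0, np.float64(0.188)) 0.057836276290471264 0.20762794082146604
caddy (248, array([631.7,  -7.7]), array([124.2,  54. ]), 1.2, np.float64(0.1246))
```

View pics/kside.png

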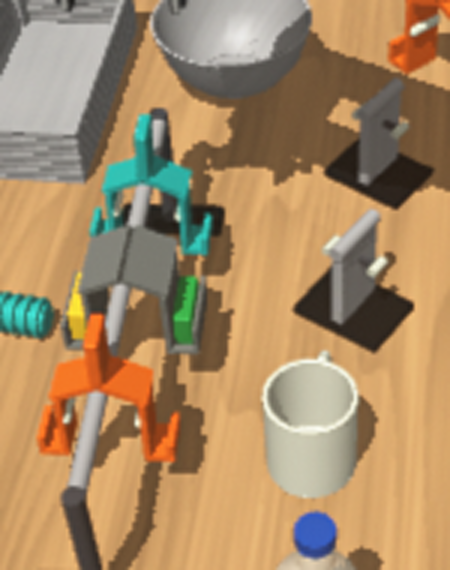

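Both hangers hang squarely, turquoise at (150,170) and orange at (97,390), with the caddy unmoved between them. Before handing in, I'll check that they are level.

```bash
python3 - <<'E'
from h import *
d=get("side");P=pts(d);cam=-d["R"].T@d["t"]
for col,X,y in(("o",.625,.124),("t",.637,-.13)):
    m=(mask(d,col)>0)&(abs(P[...,0]-.63)<.075)&(abs(P[...,1]-y)<.03)&(P[...,2]>.045)
    q=P[m]; x=(q[:,0]-X)+.046*(q[:,1]-y)
    for nm,s in(("far(+x)",x>.042),("near(-x)",x<-.042)): print(col,nm,s.sum(),np.round(np.percentile(q[s,2],[1,50,95,99]),4))
    t=q[:,2]; b=[(round(float(np.median(x[(t>l)&(t<l+.01)])),4)) for l in(.17,.18,.19)]
    print("tab x offsets",b,"feet extent",x.min(),x.max())
print(arm.sense()["tool_pos"],arm.sense()["finger_gap"])
E
```

```text
o far(+x) 102 [0.0612 0.0716 0.0854 0.1379]
o near(-x) 72 [0.0576 0.071  0.0805 0.0812]
tab x offsets [-0.0029, -0.0049, -0.0038] feet extent -0.05449566273271489 0.06245800174585674
t far(+x) 31 [0.0647 0.0813 0.0857 0.0866]
t near(-x) 47 [0.059  0.0722 0.0812 0.0817]
tab x offsets [-0.0023, -0.0032, -0.0049] feet extent -0.053992950921515716 0.0608564038840745
[ 0.63641287 -0.12965637  0.33333731] 0.08554560087964427
```

Both tilt by only about 2.5°, which bar friction explains. They are seated on their crowns, and the caddy sits at the same pixels as before. Handing in.

```bash
python3 -c "
from workcell import ticket
print(ticket.finish_job())"
```

```text
the job is handed in; nothing more can be done
None
```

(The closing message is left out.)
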